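Walk the lamp supply home and load the specimens

TASK

Get the microscope bench ready: first take the lens case out of the bay in front of the dock and put it in the aluminium accessory tray, then walk the heavy lamp supply forward by pushing its two corner bumpers in turn (never push on the control panel between them) until it stands square and centred, fully home against the dock plate with the interlock plunger pushed in, and lay every mounted specimen flat on the specimen carrier. When all of that is done, press the start plunger on the supply fully down, hold it down for a good second and let it come up again; leave the other things on the bench alone.

Things in the scene. Friction and masses are not known exactly. Their poses are not given: they have to be found in the camera images.
- supply: heavy white steel lamp supply, about 2.2 kg, too big to grip: 140 mm deep (x) by 200 wide (y) by 70 high. Origin at the centre of its underside; +x points from near face to rear face. Each end of the near face has a black rubber bumper to push: outer face at x = -85 mm, 36 wide, centred at y = +-82, from 6 to 66 high. A push on one swings it about the other side
- supply_mid (a point): centre of the lamp supply's steel box, 35 mm above its underside, same axes
- fascia: delicate control panel on the near face of the supply between the bumpers, 120 mm wide, with two knobs and a rocker that stand out to x = -87 mm in the supply's frame; its origin and axes are the supply's own. Not to be pushed
- start_top (a point): centre of the top of the start plunger, a 32 mm steel push button on top of the supply, 86 mm above the table when up (the supply's x = +10, y = -45 mm)
- start (a joint): travel of the start plunger: 0 up, 0.012 m fully down; sprung, 3 N at first, 8 N at the bottom
- dock: dark steel dock fixed to the bench: an upright back plate 200 mm wide, 60 high, 25 thick. Origin on the bench at the middle of the plate's front face; +x points into the plate, away from the bay, y along the plate. The supply is home with its rear face against this face: supply origin at dock x = -70 mm, y = 0, axes parallel
- interlock (a joint): travel of the interlock plunger, a 22 mm steel pin at the middle of the dock plate, 35 mm up, that stands 12 mm out of the plate: 0 out, 0.012 m fully in; sprung, about 2 N
- case_mid (a point): centre of the lens case, a grey plastic box 55 mm (its x) by 38 mm (its y) by 45 mm high, 120 g, that lies in the bay between supply and dock
- tray: aluminium accessory tray fixed to the bench, 120 mm (x) by 100 mm (y), 25 mm high outside, walls and floor about 4 mm; origin at the centre of its underside
- carrier: the specimen carrier fixed to the bench: a dark steel plate 160 mm (x) by 130 mm (y) on a low stage, its floor 30 mm above the bench, with a rim 5 mm wide that stands 6 mm above the floor (inside 150 by 120 mm); origin at the centre of its underside
- carrier_in (a point): centre of the carrier's floor, same axes as the carrier
- puck1_mid (a point): centre of a mounted specimen: a black resin disc 40 mm in diameter and 18 mm high with a small bright metal face on top, 60 g, standing flat; some of the four are absent
- puck2_mid (a point): centre of a mounted specimen: a black resin disc 40 mm in diameter and 18 mm high with a small bright metal face on top, 60 g, standing flat; some of the four are absent
- puck3_mid (a point): centre of a mounted specimen: a black resin disc 40 mm in diameter and 18 mm high with a small bright metal face on top, 60 g, standing flat; some of the four are absent
- puck4_mid (a point): centre of a mounted specimen: a black resin disc 40 mm in diameter and 18 mm high with a small bright metal face on top, 60 g, standing flat; some of the four are absent
- oil: bystander to be left alone: small amber oil bottle, 32 mm across, 70 mm tall; origin at its underside's centre
- eyepiece: bystander to be left alone: spare black eyepiece standing upright, 38 mm across, 55 mm tall; origin at its underside's centre
- dish: bystander to be left alone: shallow glass dish, 90 mm across, 14 mm high; origin at its underside's centre
- tweezers: bystander to be left alone: steel tweezers, about 116 mm long; origin at its underside near its middle
There are look-alikes about, which are no part of the job. Leave any red look-alike of the tray alone.

How it is judged:
On the way, in this order (a step that is already met when the one before it is completed fails the run):
1. the lens case lies in the accessory tray, released (x of case_mid in the frame of tray between -0.05 and 0.05 m and y of case_mid in the frame of tray between -0.04 and 0.04 m and z of case_mid in the frame of tray below 0.036 m and contact force between case and the fingers below 0.1 N), for 0.2 s.
2. the supply is home in the dock and all specimens lie on the carrier (value of joint interlock above 0.0095 m and y of supply_mid in the frame of dock between -0.015 and 0.015 m and angle between the x axis of supply and the x axis of dock, either way round below 0.1 rad and linear speed of supply below 0.01 m/s and x of puck1_mid in the frame of carrier_in between -0.07 and 0.07 m and y of puck1_mid in the frame of carrier_in between -0.055 and 0.055 m and z of puck1_mid in the frame of carrier_in between 0.005 and 0.013 m and (angle between puck1_mid's own z axis and vertical below 0.15 rad or angle between puck1_mid's own z axis and vertical above 2.99 rad) and contact force between each of puck1, puck2, puck3, puck4 and the fingers below 0.1 N and x of puck2_mid in the frame of carrier_in between -0.07 and 0.07 m and y of puck2_mid in the frame of carrier_in between -0.055 and 0.055 m and z of puck2_mid in the frame of carrier_in between 0.005 and 0.013 m and (angle between puck2_mid's own z axis and vertical below 0.15 rad or angle between puck2_mid's own z axis and vertical above 2.99 rad) and x of puck3_mid in the frame of carrier_in between -0.07 and 0.07 m and y of puck3_mid in the frame of carrier_in between -0.055 and 0.055 m and z of puck3_mid in the frame of carrier_in between 0.005 and 0.013 m and (angle between puck3_mid's own z axis and vertical below 0.15 rad or angle between puck3_mid's own z axis and vertical above 2.99 rad) and x of puck4_mid in the frame of carrier_in between -0.07 and 0.07 m and y of puck4_mid in the frame of carrier_in between -0.055 and 0.055 m and z of puck4_mid in the frame of carrier_in between 0.005 and 0.013 m and (angle between puck4_mid's own z axis and vertical below 0.15 rad or angle between puck4_mid's own z axis and vertical above 2.99 rad)), for 0.2 s.
3. the start plunger is held fully down with the supply home (value of joint start above 0.0105 m and value of joint interlock above 0.0095 m), for 0.7 s.
At the end, for the whole second after the job is handed in: Case in the tray; supply at rest against the dock plate, interlock in 9.5 mm or more, within 15 mm of centre and 0.1 rad of square; every specimen present flat (either face up) on the carrier floor; start plunger, held 10.5 mm or more down for 0.7 s after all that, up again (all of step 1 and all of step 2 and value of joint start below 0.003 m); the robot touches nothing.
It fails at once if the control panel on the supply is pushed by the robot (over 3 N) (contact force between fascia and the fingers above 3 N or contact force between fascia and the arm above 3 N).
It fails at once if the supply is tipped more than 0.2 rad (angle between supply's own z axis and vertical above 0.2 rad).
It fails at once if a bystander is moved more than 4 cm (distance of any of oil, eyepiece, dish, tweezers from where it was at the start of the episode above 0.04 m).
Of puck1, puck2, puck3, puck4 only 3 to 4 are there at a start; the rules pass over those that are not, and their reading is None.
At some moment in a run one of puck1, puck2, puck3, puck4 may be knocked a few centimetres aside while the robot is not near it.
Once in a run the grip may slacken for a moment while it holds something.
It also fails if it takes over 210 s, if anything falls off the work surface, if the arm or the gripper's body presses on something with over 40 N, if the wrist force passes 120 N, or if a joint passes its speed limit or range.

ROBOT

A 6-joint arm with a two-finger parallel gripper is mounted at the origin on the work surface. World frame = base frame: x ahead of the robot, y to its left, z up, the work surface at z = 0. Lengths are in m, angles in rad, forces in N, time in s.
With the tool pointing down it reaches from about 0.35 to 0.975 m from the base axis. Payload 4.9 kg.
Tool frame: the origin (TCP) lies midway between the tips of the shut fingers; the grasp point (between the pads) lies 19 mm behind it; z points along the fingers, y is the line along which they close (so a half turn about z gives the same grasp; the last joint's range is limited). The gripper opens to 85 mm and grips with 20 to 120 N. Pads are 22 mm wide; open, the fingers measure 114 mm over their backs; the gripper's body (76 mm by 85 mm) begins 54 mm behind the grasp point. The pads swing forward as they close: fully open they stand 13 mm farther back than shut.
Start: joints at [1.145, 0.053, 1.613, -0, 1.476, -0.119], TCP at [0.189, 0.596, 0.231] pointing down, gripper open.
Joint ranges: [-3.01, 3.01], [-1.01, 2.22], [0.06, 2.58], [-1.02, 4.17], [0.09, 2.62], [-3.14, 3.14]. Speed limits (rad/s): [2.57, 2.57, 3.14, 3.14, 3.14, 3.14].

INTERFACE

Orientations are given as a rotation vector (axis times angle).
In Python, from station import ctrl, optics, job gives the robot as it stands.
- The arm moves only by the shell command python3 -m jog 'ROWS' [OPENING] [FORCE]. ROWS is JSON, a list of rows, each a list of 2 entries, a list of its own where there are three numbers: the shift along the tool's x, y, z in m, then the turn, a rotation vector about the tool's x, y, z in rad. A call has 1 to 5 rows; each row is the pose to reach, as a shift and turn from the pose commanded when the call began, along the tool's axes at that moment; what a row does not reach only later rows make up. A row lasts 1/10 s, in which the tool goes at most 50 mm and 8.59 degrees, less where a joint would pass 70% of its speed; a pose out of reach is approached as far as the arm can. A call with a gripper value outside its range is refused whole. OPENING is the opening, from 0 (shut) to 1 (fully open), set as the call begins (- or left out, the last holds). The fingers move at their own pace and stop on an object; FORCE is the grip in N (left out, the last holds). Time passes only in rows, so rows that repeat a pose let the fingers close. It gives the time, the measured TCP pose, the force, the opening and the grip force at its end, in the units of the state.
- ctrl.get_obs(): the state, without advancing time (a new reading comes with each control period).
- optics.get_image(name): name is "scene" or "top" or "wrist"; returns a dict with "image" (384x512x3 uint8, blue, green, red), "fx", "fy", "cx", "cy" (pixels), "D" ([k1, k2, p1, p2, k3] as OpenCV has them; the pictures are not rectified), "rvec" (rotation vector, rad) and "tvec" (3), from world to camera coordinates, as OpenCV has them; the wrist camera has in their place "mount" (4x4, takes a point from camera to tool coordinates, whose origin is the TCP and whose axes are the flange's). Camera axes: x right, y down, z forward; pixel columns grow to the right and rows downward; lengths in m; the calibration is good to about 2 mm. A picture is of the moment at which its call begins: read the wrist's pose just before it. There is no depth.
- job.finish_job(): hands the job in; it is judged then, once.
The state is a dict: "t": time; "q": joint angles; "dq": joint speeds; "effort": joint torques, N m; "tool_pos": TCP position; "tool_rot": TCP orientation; "contact_force": force on the tool from outside, world axes, zero at the start; "wrist_torque": the same for the moment, N m; "opening": finger opening in m; "grip_force": force on a finger pad.
Only numpy, scipy, OpenCV 4.12 (cv2) and the standard library are available. Lean on these libraries where they do the work, as an engineer would, in place of code of your own. Each camera call takes 0.05 s, during which the arm holds its last target. There are 200 camera calls.

## Working session

There is one attempt and no reset: what is moved stays moved. The work goes in short steps, Python scripts to look and compute and a shell command to move; the robot and the scene stay as the last step left them, time stands still between calls to the robot, and variables do not carry over. Pictures are saved under pics/ and viewed, at most 14 in all, crops included, and the job is handed in when it is done.

```bash
ls; mkdir -p pics
cat > h.py <<'E'
import numpy as np, cv2
from station import ctrl, optics, job
from scipy.spatial.transform import Rotation as R
def grab(name,fn):
    o=ctrl.get_obs(); d=optics.get_image(name); d['obs']=o
    if 'mount' in d:
        T=np.eye(4);T[:3,:3]=R.from_rotvec(o['tool_rot']).as_matrix();T[:3,3]=o['tool_pos']
        M=np.linalg.inv(T@np.array(d['mount'])); d['rvec']=R.from_matrix(M[:3,:3]).as_rotvec(); d['tvec']=M[:3,3]
    cv2.imwrite('pics/'+fn+'.png',d['image'])
    np.savez('pics/'+fn+'.npz',**{k:np.array(d[k],float) for k in('fx','fy','cx','cy','D','rvec','tvec')})
    return d
def K(c): return np.array([[c['fx'],0,c['cx']],[0,c['fy'],c['cy']],[0,0,1]],float)
def w(fn,px,z):
    """pixels -> world points at height z"""
    c=np.load('pics/'+fn+'.npz'); px=np.array(px,float).reshape(-1,1,2)
    u=cv2.undistortPoints(px,K(c),c['D']).reshape(-1,2)
    Rm=cv2.Rodrigues(c['rvec'])[0]; C=-Rm.T@c['tvec'].ravel()
    d=np.c_[u,np.ones(len(u))]@Rm
    return C+d*((np.broadcast_to(z,len(u))-C[2])/d[:,2])[:,None]
def proj(fn,P):
    c=np.load('pics/'+fn+'.npz')
    return cv2.projectPoints(np.array(P,float).reshape(-1,1,3),c['rvec'],c['tvec'],K(c),c['D'])[0].reshape(-1,2)
def crop(fn,out,x0,y0,x1,y1,s):
    im=cv2.imread('pics/'+fn+'.png')[y0:y1,x0:x1]
    cv2.imwrite('pics/'+out+'.png',cv2.resize(im,None,fx=s,fy=s,interpolation=cv2.INTER_CUBIC))
def tool(p,rz=0):
    """shift in tool axes to reach world TCP p (from measured)"""
    o=ctrl.get_obs(); Rm=R.from_rotvec(o['tool_rot']).as_matrix()
    return np.round(Rm.T@(np.array(p)-o['tool_pos']),4)
E
python3 - <<'E'
from h import *
a=grab('top','top0'); b=grab('scene','sc0')
print(ctrl.get_obs()); print(a['fx'],a['rvec'],a['tvec'])
for n in('top0','sc0'): crop(n,n+'b',0,0,512,384,1.56)
print(R.from_rotvec(ctrl.get_obs()['tool_rot']).as_matrix().round(3))
E
```

```text
pics
{'t': 0.1, 'q': array([ 1.14497667e+00,  5.32876913e-02,  1.61415548e+00,  3.13081602e-06,
        1.47599175e+00, -1.19011221e-01]), 'dq': array([-0.00035194, -0.00067645, -0.00254916, -0.00115951,  0.00116985,
        0.00025958]), 'effort': array([-1.90194878e-04, -3.94899130e+01, -3.71365178e+01, -1.32128957e-04,
        3.86437910e-03, -8.82571584e-06]), 'tool_pos': array([0.18853333, 0.59529818, 0.23018863]), 'tool_rot': array([-4.79969652e-01, -3.10420565e+00,  2.78534830e-03]), 'contact_force': array([-0.44784669,  0.1559592 ,  0.79040192]), 'wrist_torque': array([-0.01763178, -0.01662884,  0.02221484]), 'grip_force': 0.0, 'opening': 0.08547540046876581}
433.9024342270953 [ 2.15178158 -2.21266755  0.09768897] [0.02793985 0.51882766 1.38047741]
[[-0.953  0.302 -0.001]
 [ 0.302  0.953 -0.002]
 [ 0.    -0.002 -1.   ]]
```

View pics/top0b.png

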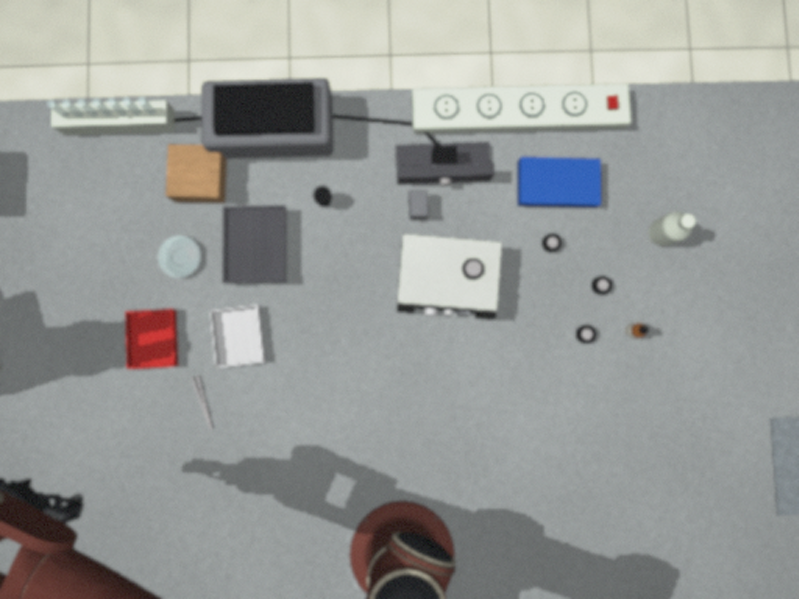

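View pics/sc0b.png

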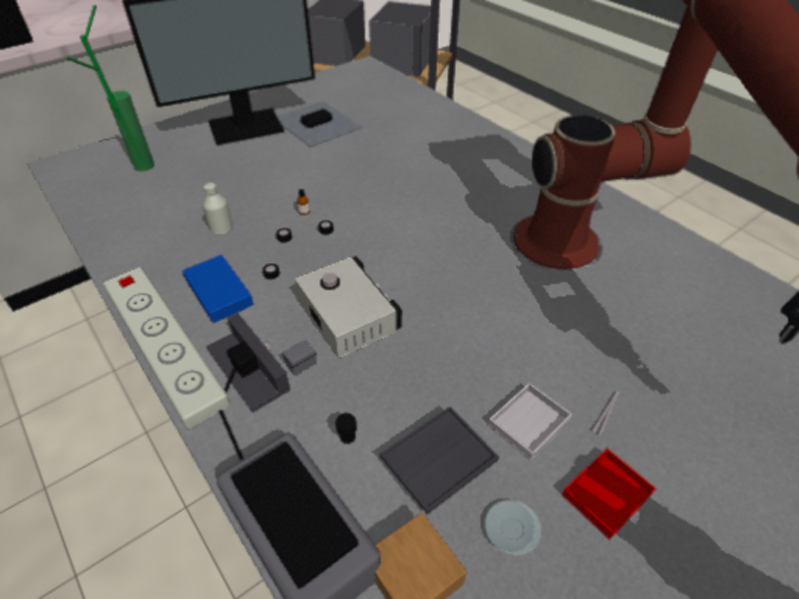

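The top view (at 1.56x) shows the lens case (419,204), dock (445,162), supply (450,275), and start plunger (473,268). The three pucks are at (552,242), (602,285) and (586,334), with no fourth visible. The carrier is at (254,244) and the aluminium tray at (238,336).

Possible confusions:
- **Tray:** the red box (151,339) is a look-alike; I choose the aluminium one at (238,336).
- **Case:** the alternatives are the blue box (560,181) and the wood block (195,172); I choose the grey one at (419,204).
- **Pucks:** the eyepiece (322,196) and the start plunger look similar; I choose the three discs on the right.

Next is a close crop to check this.

Run:
```python
from h import *
crop('top0','c1',245,85,415,225,4.7)
crop('top0','c2',75,85,215,245,3.75)
s=1/1.56
# case top z .045, supply top corners z .07, tray, carrier
for n,p,z in [('case',(419,202),.045),('start',(473,268),.086),('puck',(552,242),.018),('puck',(602,285),.018),('puck',(586,334),.018),('carr',(254,244),.033),('tray',(238,336),.02)]:
  print(n,w('top0',[np.array(p)*s],z)[0].round(3))
```

```text
case [ 0.717 -0.056  0.045]
start [ 0.572 -0.156  0.086]
puck [ 0.631 -0.334  0.018]
puck [ 0.538 -0.434  0.018]
puck [ 0.437 -0.395  0.018]
carr [0.641 0.288 0.033]
tray [0.453 0.325 0.02 ]
```

View pics/c1.png

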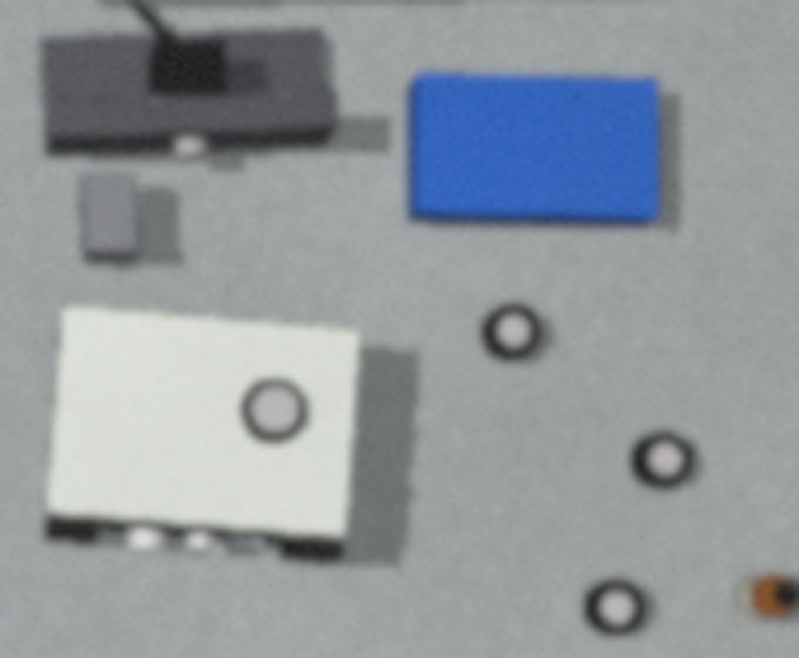

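View pics/c2.png

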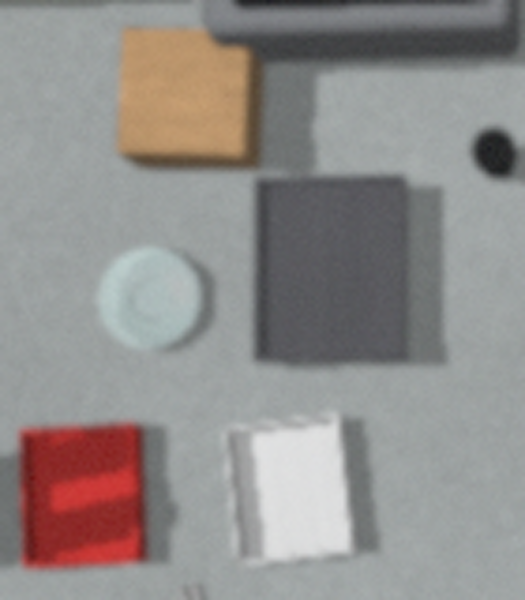

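The crop confirms the grey case in front of the dock, three pucks with bright faces, the aluminium tray beside the red one, and the flat dark carrier.

Run:
```python
from h import *
f=lambda q,o,s:np.array(q)/s+o
def rect(n,q,o,s,z):
  P=w('top0',f(q,o,s),z)[:,:2]; v=((P[1]+P[2])-(P[0]+P[3]))/2; u=((P[0]+P[1])-(P[2]+P[3]))/2
  print(n,'c',P.mean(0).round(4),'w,h',np.linalg.norm(v).round(4),np.linalg.norm(u).round(4),'yaw(up) deg',np.degrees(np.arctan2(u[1],u[0])).round(1),np.degrees(np.arctan2(v[0],-v[1])).round(1))
A=((245,85),4.7);B=((75,85),3.75)
rect('case',[(82,175),(133,173),(137,249),(86,252)],*A,.045)
rect('supply',[(64,307),(358,331),(347,538),(48,515)],*A,.07)
rect('carrier',[(258,180),(404,178),(406,360),(258,360)],*B,.036)
rect('tray',[(225,430),(338,415),(352,552),(240,562)],*B,.025)
print('dock front',w('top0',f([(47,137),(333,128),(190,133)],*A),.06).round(4), 'pin',w('top0',f([(189,146)],*A),.035).round(4))
print('pucks',w('top0',f([(513,332),(664,460),(617,607)],*A),.018).round(4),'start',w('top0',f([(275,410)],*A),.086).round(4),'oil',w('top0',f([(770,596)],*A),.03).round(4),'eye',w('top0',f([(495,153)],*B),.05).round(4))
```

```text
case c [ 0.7153 -0.0547] w,h 0.035 0.0533 yaw(up) deg 1.1 1.3
supply c [ 0.5659 -0.1119] w,h 0.1982 0.1396 yaw(up) deg -5.8 -6.1
carrier c [0.6397 0.2851] w,h 0.1263 0.157 yaw(up) deg -0.3 -1.2
tray c [0.452 0.326] w,h 0.0968 0.1159 yaw(up) deg 5.6 4.8
dock front [[ 0.7649 -0.0131  0.06  ]
 [ 0.7662 -0.2078  0.06  ]
 [ 0.7652 -0.1103  0.06  ]] pin [[ 0.7627 -0.1118  0.035 ]]
pucks [[ 0.6295 -0.3344  0.018 ]
 [ 0.5372 -0.4352  0.018 ]
 [ 0.4364 -0.3971  0.018 ]] start [[ 0.5708 -0.1572  0.086 ]] oil [[ 0.4406 -0.4992  0.03  ]] eye [[0.7337 0.1416 0.05  ]]
```

```bash
cat > g.py <<'E'
import sys
from h import *
x,y,z,psi=map(float,sys.argv[1:5]); c,s=np.cos(np.radians(psi)),np.sin(np.radians(psi))
Rt=np.array([[-c,-s,0],[-s,c,0],[0,0,-1]])
o=ctrl.get_obs(); Rm=R.from_rotvec(o['tool_rot']).as_matrix()
print(o['t'],o['tool_pos'].round(4),'shift',(Rm.T@(np.array([x,y,z])-o['tool_pos'])).round(4),'turn',R.from_matrix(Rm.T@Rt).as_rotvec().round(4),'F',np.round(o['contact_force'],1),'open',round(o['opening'],4),'q',o['q'].round(2))
E
python3 g.py .715 -.055 .2 1.2
```

```text
0.1 [0.1885 0.5953 0.2302] shift [-0.6983 -0.4609  0.0309] turn [-0.0018 -0.0005 -0.3278] F [-0.4  0.2  0.8] open 0.0855 q [ 1.14  0.05  1.61  0.    1.48 -0.12]
```

```bash
python3 -m jog '[[[-0.3,-0.2,0.02],[0,0,-0.328]],[[-0.3,-0.2,0.02],[0,0,-0.328]],[[-0.3,-0.2,0.02],[0,0,-0.328]],[[-0.3,-0.2,0.02],[0,0,-0.328]],[[-0.3,-0.2,0.02],[0,0,-0.328]]]' 1 40
python3 g.py .715 -.055 .2 1.2
```

```text
t: 0.6
tool_pos: [0.3435, 0.4019, 0.2171]
tool_rot: [0.034, -3.141, 0.001]
contact_force: [1.1, 0.3, 0.2]
opening: 0.0856
grip_force: 0.0
0.6 [0.3435 0.4019 0.2171] shift [-0.3615 -0.4648  0.0171] turn [-0.0003 -0.0003  0.0009] F [1.1 0.3 0.2] open 0.0856 q [ 0.72 -0.17  1.85 -0.    1.46 -0.87]
```

```bash
python3 -m jog '[[[-0.15,-0.19,0.01],[0,0,0]],[[-0.15,-0.19,0.01],[0,0,0]],[[-0.15,-0.19,0.01],[0,0,0]],[[-0.15,-0.19,0.01],[0,0,0]],[[-0.15,-0.19,0.01],[0,0,0]]]' 
python3 -m jog '[[[-0.16,-0.2,0.01],[0,0,0]],[[-0.16,-0.2,0.01],[0,0,0]],[[-0.16,-0.2,0.01],[0,0,0]],[[-0.16,-0.2,0.01],[0,0,0]],[[-0.16,-0.2,0.01],[0,0,0]]]' 
python3 -m jog '[[[0,0,0],[0,0,0]],[[0,0,0],[0,0,0]]]'
python3 g.py .715 -.055 .2 1.2
python3 - <<'E'
from h import *
grab('wrist','w1'); crop('w1','w1b',0,0,512,384,1.5)
c=np.load('pics/w1.npz');print(c['rvec'],c['tvec'])
E
```

```text
t: 1.1
tool_pos: [0.4979, 0.2146, 0.2072]
tool_rot: [0.031, -3.141, 0.0]
contact_force: [0.1, 0.8, 1.0]
opening: 0.0853
grip_force: 0.0
t: 1.6
tool_pos: [0.6578, 0.0234, 0.1972]
tool_rot: [0.033, -3.141, -0.0]
contact_force: [1.1, 1.3, 0.2]
opening: 0.0857
grip_force: 0.0
t: 1.8
tool_pos: [0.657, 0.0242, 0.1967]
tool_rot: [0.03, -3.139, -0.001]
contact_force: [-0.0, 0.2, 0.4]
opening: 0.0856
grip_force: 0.0
1.8 [0.657  0.0242 0.1967] shift [-0.0565 -0.0803 -0.0035] turn [ 0.0006 -0.0021 -0.0017] F [-0.   0.2  0.4] open 0.0856 q [-0.08  0.15  1.57  0.    1.43 -1.67]
[-2.02849904 -2.0651459  -0.34066887] [-0.01258394 -0.65337959  0.13761461]
```

View pics/w1b.png

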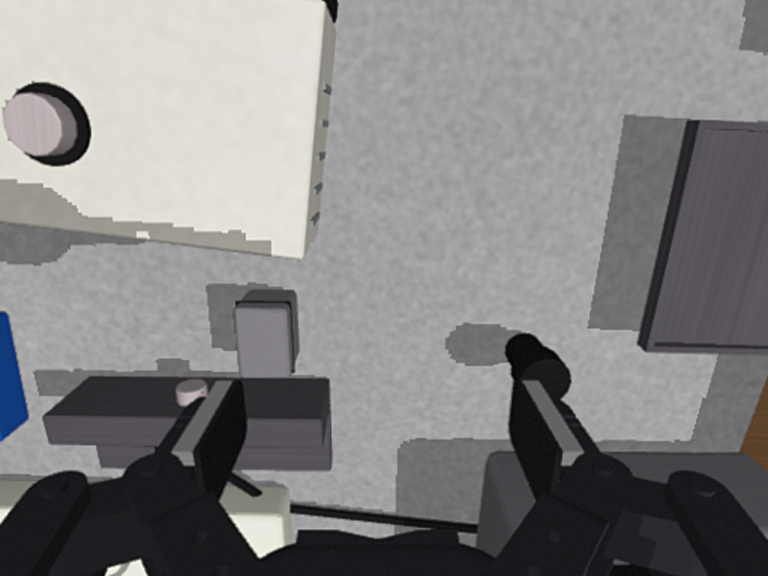

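The wrist view shows the case top at (236-291, 303-378), the dock front-face top edge at row 415, the interlock pin at (190,388), and the supply's rear-left top corner at (302,258).

```bash
python3 - <<'E'
from h import *
f=lambda q:np.array(q,float)/1.5
c=np.load('pics/w1.npz');Rm=cv2.Rodrigues(c['rvec'])[0];print('cam',-Rm.T@c['tvec'])
print('case top',w('w1',f([(236,304),(290,304),(292,377),(238,377)]),.045).round(4))
print('dock bottom',w('w1',f([(88,378),(330,378)]),0).round(4),'top',w('w1',f([(45,415),(325,415)]),.06).round(4))
print('supply rl corner',w('w1',f([(302,258)]),.07).round(4))
E
python3 g.py .715 -.055 .1 0.8
```

```text
cam [0.57466217 0.02257157 0.33949218]
case top [[ 0.6865 -0.0705  0.045 ]
 [ 0.6859 -0.0339  0.045 ]
 [ 0.7416 -0.0348  0.045 ]
 [ 0.7424 -0.0735  0.045 ]]
dock bottom [[ 0.7717 -0.2138  0.    ]
 [ 0.7675 -0.0122  0.    ]] top [[ 0.7674 -0.2087  0.06  ]
 [ 0.7627 -0.01    0.06  ]]
supply rl corner [[ 0.6469 -0.0207  0.07  ]]
1.85 [0.6566 0.0253 0.1971] shift [-0.0569 -0.0816  0.0969] turn [ 0.0006 -0.0016  0.0069] F [ 0.1 -0.3  0.1] open 0.0856 q [-0.07  0.15  1.57  0.    1.43 -1.67]
```

```bash
python3 -m jog '[[[-0.057,-0.08,0.0],[0,0,0]],[[-0.057,-0.08,0.0],[0,0,0]],[[-0.057,-0.08,0.0],[0,0,0]],[[-0.057,-0.08,0.1],[0,0,0]],[[-0.057,-0.08,0.1],[0,0,0]]]'
python3 -m jog '[[[0,0,0.045],[0,0,0]],[[0,0,0.085],[0,0,0]],[[0,0,0.085],[0,0,0]]]'
python3 -m jog '[[[0,0,0],[0,0,0]],[[0,0,0],[0,0,0]],[[0,0,0],[0,0,0]],[[0,0,0],[0,0,0]],[[0,0,0],[0,0,0]]]' 0 40
python3 g.py .452 .326 .15 5.2
```

```text
t: 2.35
tool_pos: [0.7173, -0.0522, 0.1002]
tool_rot: [-0.036, 3.135, -0.001]
contact_force: [-0.2, 1.1, -0.8]
opening: 0.0852
grip_force: 0.0
t: 2.65
tool_pos: [0.7091, -0.0505, 0.0049]
tool_rot: [0.036, -3.127, -0.005]
contact_force: [-1.3, 0.0, -0.7]
opening: 0.0858
grip_force: 0.0
t: 3.15
tool_pos: [0.7183, -0.054, 0.0171]
tool_rot: [-0.033, 3.135, -0.001]
contact_force: [-0.6, 0.8, 7.3]
opening: 0.0373
grip_force: 42.5
3.15 [ 0.7183 -0.054   0.0171] shift [ 0.2574  0.3854 -0.1349] turn [-0.0012  0.0059 -0.0696] F [-0.6  0.8  7.3] open 0.0373 q [-0.18  0.46  1.51  0.    1.17 -1.77]
```

```bash
python3 -m jog '[[[0,0,-0.05],[0,0,0]],[[0,0,-0.1],[0,0,0]],[[0,0,-0.15],[0,0,0]],[[0.03,0.04,-0.15],[0,0,-0.07]],[[0.06,0.08,-0.15],[0,0,-0.07]]]' - 60
python3 g.py .452 .326 .15 5.2
```

```text
t: 3.65
tool_pos: [0.6557, 0.0248, 0.1676]
tool_rot: [-0.14, 3.131, -0.001]
contact_force: [-0.8, 1.3, -2.8]
opening: 0.0371
grip_force: 61.7
3.65 [0.6557 0.0248 0.1676] shift [0.1761 0.3182 0.016 ] turn [-0.0009  0.0076 -0.0011] F [-0.8  1.3 -2.8] open 0.0371 q [-0.08  0.16  1.6   0.    1.37 -1.74]
```

```bash
python3 -m jog '[[[0.1,0.18,0.01],[0,0,0]],[[0.1,0.18,0.01],[0,0,0]],[[0.1,0.18,0.01],[0,0,0]],[[0.1,0.18,0.01],[0,0,0]],[[0.1,0.18,0.01],[0,0,0]]]'
python3 -m jog '[[[0.076,0.138,0.01],[0,0,0]],[[0.076,0.138,0.01],[0,0,0]],[[0.076,0.138,0.01],[0,0,0]],[[0.076,0.138,0.01],[0,0,0]],[[0.076,0.138,0.01],[0,0,0]]]'
python3 g.py .452 .326 .025 5.2
```

```text
t: 4.15
tool_pos: [0.5349, 0.1989, 0.1531]
tool_rot: [0.151, -3.137, -0.002]
contact_force: [0.6, 0.2, -1.5]
opening: 0.0368
grip_force: 61.6
t: 4.65
tool_pos: [0.4495, 0.3265, 0.1434]
tool_rot: [-0.147, 3.137, -0.0]
contact_force: [0.0, -0.3, -0.8]
opening: 0.0369
grip_force: 61.5
4.65 [0.4495 0.3265 0.1434] shift [-0.0024 -0.0007  0.1184] turn [-0.0001  0.0009  0.003 ] F [ 0.  -0.3 -0.8] open 0.0369 q [ 0.49 -0.04  1.86 -0.    1.32 -1.17]
```

```bash
python3 -m jog '[[[-0.002,0,0.05],[0,0,0]],[[-0.002,0,0.09],[0,0,0]],[[-0.002,0,0.11],[0,0,0]],[[-0.002,0,0.118],[0,0,0]],[[-0.002,0,0.118],[0,0,0]]]'
python3 -m jog '[[[0,0,0],[0,0,0]],[[0,0,0],[0,0,0]],[[0,0,0],[0,0,0]],[[0,0,0],[0,0,0]]]' 0.6
python3 -m jog '[[[0,0,-0.03],[0,0,0]],[[0,0,-0.08],[0,0,0]],[[0.03,0,-0.13],[0,0,0]],[[0.08,0,-0.16],[0,0,0]],[[0.08,0,-0.16],[0,0,0]]]'
python3 - <<'E'
from h import *
grab('top','top1');grab('wrist','w2');
a=cv2.imread('pics/top1.png')[60:260,60:440];b=cv2.imread('pics/w2.png')
a=cv2.resize(a,(780,410));cv2.imwrite('pics/m1.png',np.vstack([a[:,:],]))
E
```

```text
t: 5.15
tool_pos: [0.4524, 0.3246, 0.0243]
tool_rot: [0.14, -3.137, 0.002]
contact_force: [0.0, 0.3, -1.4]
opening: 0.0372
grip_force: 61.5
t: 5.55
tool_pos: [0.4526, 0.3264, 0.0262]
tool_rot: [-0.143, 3.136, 0.001]
contact_force: [-0.8, -0.3, -1.0]
opening: 0.0512
grip_force: 0.0
t: 6.05
tool_pos: [0.3717, 0.3197, 0.1898]
tool_rot: [-0.145, 3.132, 0.006]
contact_force: [0.5, -0.5, 0.3]
opening: 0.0515
grip_force: 0.0
```

View pics/m1.png

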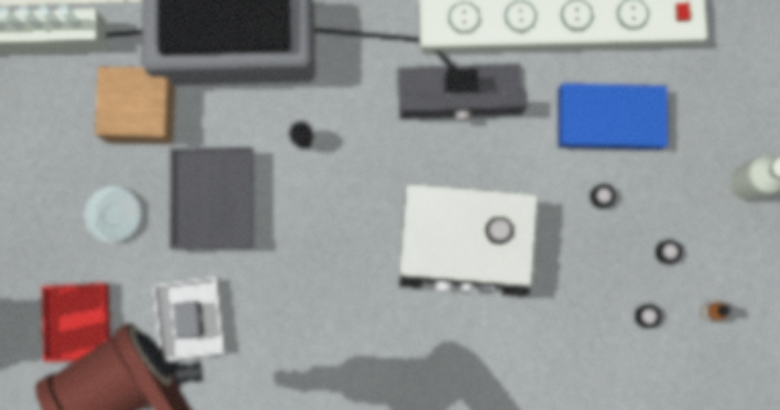

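The case is in the aluminium tray and everything else is unchanged. Next is a supply tracker, and I'll bring the closed gripper in front of the right bumper.

```bash
cat > sup.py <<'E'
import sys
from h import *
def measure(fn):
    im=cv2.imread('pics/'+fn+'.png').copy()
    m=((im.min(2)>185)).astype(np.uint8); m[:, :235]=0; m[:,335:]=0; m[:90]=0; m[230:]=0
    m=cv2.morphologyEx(m,cv2.MORPH_OPEN,np.ones((5,5)))
    cs=cv2.findContours(m,0,2)[0]; c=max(cs,key=cv2.contourArea)
    P=w(fn,c.reshape(-1,2).astype(float),.07)[:,:2]
    (cx,cy),(a,b),an=cv2.minAreaRect((P*1000).astype(np.float32))
    an=an if abs(an)<45 else an-90*np.sign(an)
    return cx/1000,cy/1000,a,b,an
if __name__=='__main__':
    grab('top',sys.argv[1]); x,y,a,b,an=measure(sys.argv[1])
    print('centre %.4f %.4f size %.0f %.0f yaw %.1f'%(x,y,a,b,an))
    r=np.radians(an);Rm=np.array([[np.cos(r),-np.sin(r)],[np.sin(r),np.cos(r)]])
    for n,s in(('L',1),('R',-1)): print(n,'bumper face',(np.array([x,y])+Rm@[-.085,s*.084]).round(4))
    print('home err x %.4f'%(x-.695),'y %.4f'%(y+.1115),ctrl.get_obs()['t'])
E
python3 -c "
from sup import *
print(measure('top0'),measure('top1'))"
python3 g.py .44 -.195 .13 0
```

```text
(0.5698004150390625, -0.10950614929199219, 197.42056274414062, 137.6855926513672, np.float64(-6.45794677734375)) (0.56992236328125, -0.10941098785400391, 198.22251892089844, 138.1261444091797, np.float64(-6.355430603027344))
6.15 [0.372  0.3195 0.188 ] shift [-0.0197 -0.5188  0.0567] turn [0.0029 0.0051 0.0929] F [ 1.4 -0.1 -0.2] open 0.0513 q [ 0.56 -0.25  1.97  0.    1.42 -1.11]
```

```bash
python3 -m jog '[[[0,-0.25,0],[0,0,0.09]],[[0,-0.25,0],[0,0,0.09]],[[0,-0.25,0],[0,0,0.09]],[[0,-0.25,0],[0,0,0.09]],[[0,-0.25,0],[0,0,0.09]]]' 0 40
python3 -m jog '[[[-0.01,-0.25,0],[0,0,0]],[[-0.01,-0.25,0],[0,0,0]],[[-0.01,-0.25,0],[0,0,0]],[[-0.01,-0.25,0],[0,0,0]],[[-0.01,-0.25,0],[0,0,0]]]'
python3 g.py .42 -.188 .03 0
```

```text
t: 6.65
tool_pos: [0.3949, 0.0677, 0.1842]
tool_rot: [0.003, -3.141, 0.0]
contact_force: [1.5, -0.7, 0.5]
opening: -0.0004
grip_force: 0.0
t: 7.15
tool_pos: [0.4048, -0.1827, 0.1841]
tool_rot: [0.0, -3.141, -0.0]
contact_force: [2.5, 0.3, -0.1]
opening: -0.0
grip_force: 0.0
7.15 [ 0.4048 -0.1827  0.1841] shift [-0.0152 -0.0053  0.1541] turn [ 0.0002 -0.0003  0.0002] F [ 2.5  0.3 -0.1] open -0.0 q [-0.59 -0.37  2.07  0.    1.45 -2.16]
```

```bash
python3 -m jog '[[[0,-0.005,0.05],[0,0,0]],[[0,-0.005,0.1],[0,0,0]],[[-0.015,-0.005,0.154],[0,0,0]],[[-0.045,-0.005,0.154],[0,0,0]],[[-0.05,-0.005,0.154],[0,0,0]]]'
python3 -m jog '[[[-0.01,0,0],[0,0,0]],[[-0.02,0,0],[0,0,0]],[[-0.028,0,0],[0,0,0]],[[-0.034,0,0],[0,0,0]],[[-0.034,0,0],[0,0,0]]]'
python3 sup.py s1
```

```text
t: 7.65
tool_pos: [0.4549, -0.1846, 0.0272]
tool_rot: [0.002, -3.137, -0.005]
contact_force: [-0.9, -0.3, 0.0]
opening: 0.0002
grip_force: 0.0
t: 8.15
tool_pos: [0.4882, -0.1857, 0.0307]
tool_rot: [0.002, -3.138, 0.002]
contact_force: [-3.9, -1.6, -2.5]
opening: -0.0
grip_force: 1.9
centre 0.5865 -0.1023 size 196 136 yaw -1.6
L bumper face [ 0.5039 -0.0159]
R bumper face [ 0.4992 -0.1839]
home err x -0.1085 y 0.0092 8.2
```

```bash
python3 -m jog '[[[0.035,0,0],[0,0,0]],[[0.035,0.05,0],[0,0,0]],[[0.035,0.1,0],[0,0,0]],[[0.035,0.15,0],[0,0,0]],[[0.035,0.17,0],[0,0,0]]]'
python3 -m jog '[[[-0.03,0,0],[0,0,0]],[[-0.04,0,0],[0,0,0]],[[-0.05,0,0],[0,0,0]],[[-0.06,0,0],[0,0,0]],[[-0.06,0,0],[0,0,0]]]'
python3 sup.py s2
```

```text
t: 8.7
tool_pos: [0.4545, -0.0122, 0.0321]
tool_rot: [-0.005, 3.138, 0.001]
contact_force: [1.1, -0.6, 0.3]
opening: 0.0
grip_force: 0.0
t: 9.2
tool_pos: [0.5129, -0.0138, 0.0308]
tool_rot: [0.001, -3.137, -0.005]
contact_force: [-4.2, 4.0, 1.5]
opening: -0.0001
grip_force: 2.7
centre 0.6065 -0.1096 size 198 125 yaw -7.1
L bumper face [ 0.5325 -0.0157]
R bumper face [ 0.5117 -0.1824]
home err x -0.0885 y 0.0019 9.25
```

```bash
python3 -m jog '[[[0.045,0,0],[0,0,0]],[[0.045,-0.05,0],[0,0,0]],[[0.045,-0.1,0],[0,0,0]],[[0.045,-0.15,0],[0,0,0]],[[0.045,-0.17,0],[0,0,0]]]'
python3 -m jog '[[[-0.02,0,0],[0,0,0]],[[-0.032,0,0],[0,0,0]],[[-0.044,0,0],[0,0,0]],[[-0.056,0,0],[0,0,0]],[[-0.066,0,0],[0,0,0]]]'
python3 sup.py s3
```

```text
t: 9.75
tool_pos: [0.4703, -0.1898, 0.033]
tool_rot: [0.004, 3.138, -0.005]
contact_force: [0.8, -0.2, 0.1]
opening: 0.0002
grip_force: 0.0
t: 10.25
tool_pos: [0.5333, -0.1876, 0.0315]
tool_rot: [0.002, -3.135, 0.006]
contact_force: [-14.4, -9.2, 6.9]
opening: -0.0
grip_force: 7.0
centre 0.6267 -0.0950 size 138 199 yaw 3.3
L bumper face [ 0.537 -0.016]
R bumper face [ 0.5466 -0.1837]
home err x -0.0683 y 0.0165 10.3
```

```bash
python3 -m jog '[[[0.04,0,0],[0,0,0]],[[0.04,0.05,0],[0,0,0]],[[0.04,0.1,0],[0,0,0]],[[0.04,0.15,0],[0,0,0]],[[0.04,0.175,0],[0,0,0]]]'
python3 -m jog '[[[-0.02,0,0],[0,0,0]],[[-0.035,0,0],[0,0,0]],[[-0.045,-0.002,0],[0,0,0]],[[-0.055,-0.004,0],[0,0,0]],[[-0.065,-0.006,0],[0,0,0]]]'
python3 -m jog '[[[0.03,0,0],[0,0,0]],[[0.04,0,0],[0,0,0]]]'
python3 sup.py s4
```

```text
t: 10.8
tool_pos: [0.4954, -0.0075, 0.0319]
tool_rot: [-0.004, 3.139, 0.001]
contact_force: [1.4, -0.4, 0.7]
opening: 0.0002
grip_force: 0.0
t: 11.3
tool_pos: [0.5565, -0.0133, 0.0299]
tool_rot: [0.002, -3.131, -0.009]
contact_force: [-12.1, 9.0, 6.5]
opening: -0.0
grip_force: 6.6
t: 11.5
tool_pos: [0.5189, -0.0159, 0.0307]
tool_rot: [0.002, -3.141, -0.0]
contact_force: [0.3, 0.4, -0.1]
opening: 0.0001
grip_force: 0.0
centre 0.6493 -0.1072 size 198 138 yaw -4.8
L bumper face [ 0.5716 -0.0164]
R bumper face [ 0.5576 -0.1838]
home err x -0.0457 y 0.0043 11.55
```

```bash
python3 -m jog '[[[0.01,-0.05,0],[0,0,0]],[[0.01,-0.1,0],[0,0,0]],[[0.01,-0.15,0],[0,0,0]],[[0.01,-0.168,0],[0,0,0]],[[0,-0.168,0],[0,0,0]]]'
python3 -m jog '[[[-0.02,0,0],[0,0,0]],[[-0.032,-0.002,0],[0,0,0]],[[-0.044,-0.005,0],[0,0,0]],[[-0.054,-0.008,0],[0,0,0]],[[-0.06,-0.01,0],[0,0,0]]]'
python3 -m jog '[[[0.03,0,0],[0,0,0]],[[0.04,0,0],[0,0,0]]]'
python3 sup.py s5
```

```text
t: 12.05
tool_pos: [0.521, -0.1874, 0.0322]
tool_rot: [0.006, 3.139, -0.003]
contact_force: [-0.6, -0.2, 0.5]
opening: 0.0
grip_force: 0.0
t: 12.55
tool_pos: [0.5785, -0.1945, 0.0314]
tool_rot: [0.005, -3.134, 0.003]
contact_force: [-16.9, -2.3, 10.6]
opening: 0.0002
grip_force: 8.2
t: 12.75
tool_pos: [0.5396, -0.193, 0.0306]
tool_rot: [0.003, -3.141, -0.001]
contact_force: [1.0, -0.1, -0.4]
opening: -0.0
grip_force: 0.0
centre 0.6676 -0.1013 size 138 198 yaw 6.1
L bumper face [ 0.5742 -0.0268]
R bumper face [ 0.592  -0.1938]
home err x -0.0274 y 0.0102 12.8
```

```bash
python3 -m jog '[[[0.015,0.05,0],[0,0,0]],[[0.015,0.1,0],[0,0,0]],[[0.015,0.15,0],[0,0,0]],[[0.015,0.165,0],[0,0,0]],[[0,0.165,0],[0,0,0]]]'
python3 -m jog '[[[-0.018,0,0],[0,0,0]],[[-0.028,-0.002,0],[0,0,0]],[[-0.036,-0.005,0],[0,0,0]],[[-0.042,-0.007,0],[0,0,0]],[[-0.048,-0.009,0],[0,0,0]]]'
python3 -m jog '[[[0.03,0,0],[0,0,0]],[[0.04,0,0],[0,0,0]]]'
python3 sup.py s6
```

```text
t: 13.3
tool_pos: [0.5395, -0.0253, 0.0308]
tool_rot: [0.009, -3.141, -0.002]
contact_force: [0.3, -0.1, -0.3]
opening: -0.0
grip_force: 0.0
t: 13.8
tool_pos: [0.5843, -0.0347, 0.029]
tool_rot: [0.004, -3.13, -0.008]
contact_force: [-12.2, 7.6, 3.8]
opening: 0.0002
grip_force: 5.9
t: 14.0
tool_pos: [0.5469, -0.0372, 0.0303]
tool_rot: [0.003, -3.14, -0.001]
contact_force: [-1.1, 0.0, -0.6]
opening: -0.0003
grip_force: 0.0
centre 0.6848 -0.1099 size 199 131 yaw -1.5
L bumper face [ 0.602  -0.0237]
R bumper face [ 0.5977 -0.1917]
home err x -0.0102 y 0.0016 14.05
```

```bash
python3 -m jog '[[[0.01,-0.05,0],[0,0,0]],[[0.01,-0.1,0],[0,0,0]],[[0.01,-0.15,0],[0,0,0]],[[0.01,-0.155,0],[0,0,0]],[[-0.01,-0.155,0],[0,0,0]]]'
python3 -m jog '[[[-0.02,0,0],[0,0,0]],[[-0.028,-0.001,0],[0,0,0]],[[-0.034,-0.003,0],[0,0,0]],[[-0.04,-0.005,0],[0,0,0]],[[-0.042,-0.005,0],[0,0,0]]]'
python3 -m jog '[[[0.03,0,0],[0,0,0]],[[0.05,0.05,0],[0,0,0]],[[0.05,0.1,0],[0,0,0]],[[0.05,0.15,0],[0,0,0]],[[0.03,0.163,0],[0,0,0]]]'
python3 -m jog '[[[-0.005,0,0],[0,0,0]],[[-0.012,-0.001,0],[0,0,0]],[[-0.018,-0.002,0],[0,0,0]],[[-0.024,-0.003,0],[0,0,0]],[[-0.027,-0.003,0],[0,0,0]]]'
python3 sup.py s7
```

```text
t: 14.55
tool_pos: [0.558, -0.1949, 0.0312]
tool_rot: [0.005, 3.141, -0.0]
contact_force: [0.7, -0.8, 0.0]
opening: 0.0002
grip_force: 0.0
t: 15.05
tool_pos: [0.5971, -0.1985, 0.0312]
tool_rot: [0.004, -3.131, 0.002]
contact_force: [-19.0, -3.3, 12.3]
opening: -0.0
grip_force: 9.5
t: 15.55
tool_pos: [0.5675, -0.0305, 0.0301]
tool_rot: [0.007, -3.139, -0.002]
contact_force: [-0.1, -0.6, -0.3]
opening: 0.0
grip_force: 0.0
t: 16.05
tool_pos: [0.5918, -0.0367, 0.0293]
tool_rot: [0.0, -3.126, -0.008]
contact_force: [-19.5, 8.7, 12.9]
opening: -0.0001
grip_force: 9.7
centre 0.6925 -0.1113 size 134 198 yaw 2.6
L bumper face [ 0.6038 -0.0312]
R bumper face [ 0.6114 -0.199 ]
home err x -0.0025 y 0.0002 16.1
```

```bash
python3 -m jog '[[[-0.003,0,0],[0,0,0]],[[-0.005,0,0],[0,0,0]],[[-0.007,0,0],[0,0,0]],[[-0.009,0,0],[0,0,0]],[[-0.009,0,0],[0,0,0]]]'; python3 sup.py s8
```

```text
t: 16.6
tool_pos: [0.5998, -0.0363, 0.0289]
tool_rot: [0.0, -3.125, -0.009]
contact_force: [-19.2, 8.2, 11.8]
opening: 0.0003
grip_force: 9.7
centre 0.6993 -0.1136 size 131 197 yaw 0.4
L bumper face [ 0.6137 -0.0301]
R bumper face [ 0.6149 -0.1981]
home err x 0.0043 y -0.0021 16.65
```

```bash
python3 -m jog '[[[0.03,0,0],[0,0,0]],[[0.05,-0.05,0],[0,0,0]],[[0.05,-0.1,0],[0,0,0]],[[0.05,-0.15,0],[0,0,0]],[[0.03,-0.161,0],[0,0,0]]]'
python3 -m jog '[[[-0.015,0,0],[0,0,0]],[[-0.022,0,0],[0,0,0]],[[-0.026,0,0],[0,0,0]],[[-0.03,0,0],[0,0,0]],[[-0.032,0,0],[0,0,0]]]'
python3 -m jog '[[[-0.002,0,0],[0,0,0]],[[-0.004,0,0],[0,0,0]],[[-0.004,0,0],[0,0,0]]]'
python3 sup.py s9
```

```text
t: 17.15
tool_pos: [0.5745, -0.2047, 0.031]
tool_rot: [-0.009, -3.141, 0.002]
contact_force: [-0.1, 0.6, 1.1]
opening: 0.0002
grip_force: 0.0
t: 17.65
tool_pos: [0.6017, -0.2004, 0.0308]
tool_rot: [0.004, -3.124, 0.002]
contact_force: [-30.4, -5.2, 19.8]
opening: 0.0002
grip_force: 15.4
t: 17.95
tool_pos: [0.6015, -0.2003, 0.0309]
tool_rot: [0.004, -3.114, 0.0]
contact_force: [-40.4, -4.3, 27.7]
opening: 0.0002
grip_force: 21.0
centre 0.6976 -0.1126 size 135 196 yaw 0.6
L bumper face [ 0.6118 -0.0294]
R bumper face [ 0.6135 -0.1974]
home err x 0.0026 y -0.0011 18.0
```

```bash
python3 -m jog '[[[0.03,0,0],[0,0,0]],[[0.06,0.05,0],[0,0,0]],[[0.06,0.1,0],[0,0,0]],[[0.06,0.15,0],[0,0,0]],[[0.04,0.166,0],[0,0,0]]]'
python3 -m jog '[[[-0.015,0,0],[0,0,0]],[[-0.022,0,0],[0,0,0]],[[-0.03,0,0],[0,0,0]],[[-0.036,0,0],[0,0,0]],[[-0.038,0,0],[0,0,0]]]'
python3 -m jog '[[[-0.002,0,0],[0,0,0]],[[-0.004,0,0],[0,0,0]],[[-0.004,0,0],[0,0,0]]]'
```

```text
t: 18.5
tool_pos: [0.5685, -0.0292, 0.0296]
tool_rot: [0.005, -3.137, -0.002]
contact_force: [-0.1, -0.3, -0.5]
opening: -0.0002
grip_force: 0.0
t: 19.0
tool_pos: [0.5996, -0.0326, 0.03]
tool_rot: [0.002, -3.112, -0.004]
contact_force: [-44.4, 1.7, 33.7]
opening: 0.0001
grip_force: 22.8
t: 19.3
tool_pos: [0.5995, -0.0326, 0.0301]
tool_rot: [0.003, -3.102, -0.004]
contact_force: [-54.8, 1.1, 42.1]
opening: -0.0002
grip_force: 28.4
```

```bash
python3 -m jog '[[[0.03,0,0],[0,0,0]],[[0.06,0,0],[0,0,0]],[[0.06,0,-0.05],[0,0,0]],[[0.06,-0.03,-0.1],[0,0,0]],[[0.06,-0.05,-0.13],[0,0,0]]]' 1
python3 -m jog '[[[0.05,-0.04,0],[0,0,0]],[[0.06,-0.08,0],[0,0,0]],[[0.06,-0.12,0],[0,0,0]],[[0.06,-0.16,0],[0,0,0]]]'
python3 sup.py t2
python3 - <<'E'
from h import *
a=cv2.imread('pics/t2.png')[60:260,80:440];cv2.imwrite('pics/m2.png',cv2.resize(a,(792,440),interpolation=cv2.INTER_CUBIC))
E
```

```text
t: 19.8
tool_pos: [0.5534, -0.0839, 0.1627]
tool_rot: [-0.002, 3.141, -0.0]
contact_force: [1.6, -0.1, 0.1]
opening: 0.0722
grip_force: 0.0
t: 20.2
tool_pos: [0.4929, -0.2453, 0.1611]
tool_rot: [0.001, 3.141, -0.0]
contact_force: [1.0, 1.0, 0.3]
opening: 0.0855
grip_force: 0.0
centre 0.6976 -0.1135 size 135 198 yaw 0.6
L bumper face [ 0.6118 -0.0304]
R bumper face [ 0.6134 -0.1984]
home err x 0.0026 y -0.0020 20.25
```

View pics/m2.png

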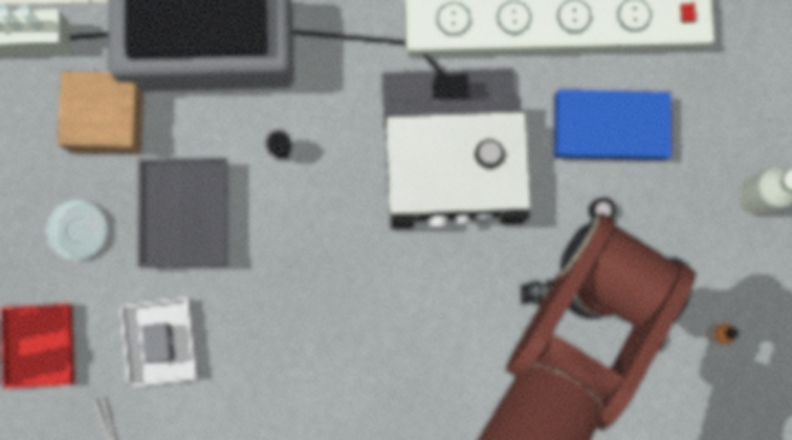

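The supply is home and square, the case is in the tray, and puck 1 is still at (602,210) in this picture. Next I'll grasp that puck.

```bash
python3 -m jog '[[[-0.035,-0.022,0],[0,0,0]],[[-0.07,-0.045,0],[0,0,0]],[[-0.105,-0.07,0],[0,0,0]],[[-0.137,-0.089,0],[0,0,0]],[[-0.137,-0.089,0],[0,0,0]]]' 1 40
python3 g.py .6295 -.3345 .003 0
```

```text
t: 20.75
tool_pos: [0.633, -0.3342, 0.1588]
tool_rot: [-0.001, -3.141, -0.001]
contact_force: [-0.1, 0.5, -0.3]
opening: 0.0856
grip_force: 0.0
20.75 [ 0.633  -0.3342  0.1588] shift [ 0.0033 -0.0004  0.1559] turn [ 0.0006 -0.001  -0.0006] F [-0.1  0.5 -0.3] open 0.0856 q [-0.59  0.31  1.44 -0.    1.39 -2.16]
```

```bash
python3 -m jog '[[[0.003,0,0.05],[0,0,0]],[[0.003,0,0.1],[0,0,0]],[[0.003,0,0.14],[0,0,0]],[[0.003,0,0.155],[0,0,0]],[[0.003,0,0.155],[0,0,0]]]'
python3 -m jog '[[[0,0,0],[0,0,0]],[[0,0,0],[0,0,0]],[[0,0,0],[0,0,0]],[[0,0,0],[0,0,0]],[[0,0,0],[0,0,0]]]' 0 40
python3 -m jog '[[[0,0,-0.03],[0,0,0]],[[0,0,-0.08],[0,0,0]],[[0,0,-0.13],[0,0,0]],[[0,0,-0.18],[0,0,0]],[[0,0,-0.2],[0,0,0]]]'
python3 g.py .5 .1 .2 0
```

```text
t: 21.25
tool_pos: [0.6258, -0.3305, 0.0027]
tool_rot: [0.001, -3.136, -0.006]
contact_force: [0.2, -0.3, -0.7]
opening: 0.085
grip_force: 0.0
t: 21.75
tool_pos: [0.6302, -0.3331, 0.0094]
tool_rot: [-0.002, 3.138, -0.004]
contact_force: [-1.1, -0.3, 6.6]
opening: 0.0379
grip_force: 39.6
t: 22.25
tool_pos: [0.6308, -0.3333, 0.2147]
tool_rot: [-0.002, 3.132, -0.01]
contact_force: [1.1, -0.4, 0.5]
opening: 0.0378
grip_force: 40.3
22.25 [ 0.6308 -0.3333  0.2147] shift [0.1303 0.4335 0.0107] turn [-0.0064  0.0095  0.0013] F [ 1.1 -0.4  0.5] open 0.0378 q [-0.59  0.26  1.41  0.    1.46 -2.16]
```

```bash
python3 -m jog '[[[0.013,0.206,0.0],[0,0,0]],[[0.013,0.206,0.0],[0,0,0]],[[0.013,0.206,0.0],[0,0,0]],[[0.013,0.206,0.0],[0,0,0]],[[0.013,0.206,0.0],[0,0,0]]]'
python3 -m jog '[[[0.013,0.206,0.0],[0,0,0]],[[0.013,0.206,0.0],[0,0,0]],[[0.013,0.206,0.0],[0,0,0]],[[0.013,0.206,0.0],[0,0,0]],[[0.013,0.206,0.0],[0,0,0]]]'
python3 -m jog '[[[0.013,0.206,0.0],[0,0,0]],[[0.013,0.206,0.0],[0,0,0]],[[0.013,0.206,0.0],[0,0,0]],[[0.013,0.206,0.0],[0,0,0]],[[0.013,0.206,0.05],[0,0,0]]]'
python3 g.py .592 .285 .041 0
python3 - <<'E'
from h import *
grab('top','t3'); a=cv2.imread('pics/t3.png')[60:260,80:440];cv2.imwrite('pics/m3.png',cv2.resize(a,(792,440),interpolation=cv2.INTER_CUBIC))
E
```

```text
t: 22.75
tool_pos: [0.6148, -0.1209, 0.2066]
tool_rot: [-0.01, 3.141, 0.002]
contact_force: [1.1, -0.4, -0.3]
opening: 0.0375
grip_force: 40.4
t: 23.25
tool_pos: [0.6014, 0.0844, 0.2066]
tool_rot: [-0.01, 3.141, 0.002]
contact_force: [1.0, -0.7, -0.3]
opening: 0.0376
grip_force: 40.5
t: 23.75
tool_pos: [0.5939, 0.2921, 0.1659]
tool_rot: [-0.009, 3.124, 0.012]
contact_force: [1.8, -0.2, -0.2]
opening: 0.0377
grip_force: 40.6
23.75 [0.5939 0.2921 0.1659] shift [ 0.0041 -0.008   0.1248] turn [0.0075 0.0174 0.0056] F [ 1.8 -0.2 -0.2] open 0.0377 q [ 0.34  0.17  1.6   0.    1.36 -1.23]
```

View pics/m3.png

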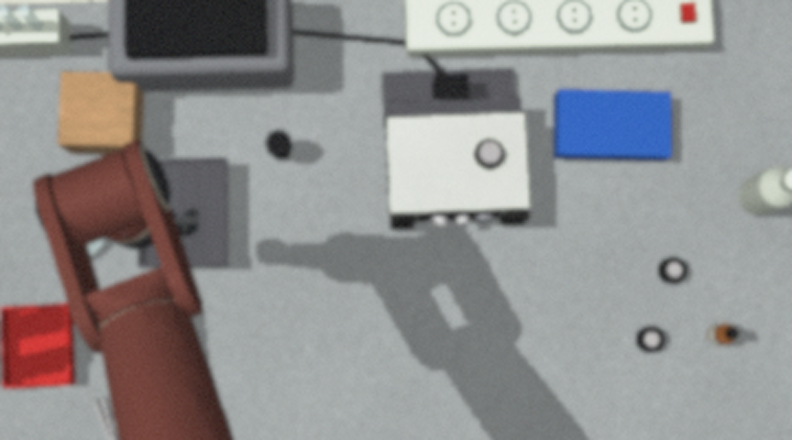

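Two pucks remain, at (674,270) and (651,339), neither of them moved. I'll lower puck 1 onto the carrier.

```bash
python3 -m jog '[[[0,-0.004,0.03],[0,0,0]],[[0,-0.004,0.06],[0,0,0]],[[0,-0.004,0.09],[0,0,0]],[[0,-0.004,0.1],[0,0,0]],[[0,-0.004,0.1],[0,0,0]]]'
python3 g.py .592 .285 .041 0
```

```text
t: 24.3
tool_pos: [0.5877, 0.2806, 0.0545]
tool_rot: [0.0, -3.138, 0.003]
contact_force: [-0.4, 0.2, -0.7]
opening: 0.038
grip_force: 40.6
24.3 [0.5877 0.2806 0.0545] shift [-0.0043  0.0045  0.0135] turn [-0.0016 -0.0039  0.0001] F [-0.4  0.2 -0.7] open 0.038 q [ 0.33  0.28  1.67 -0.    1.2  -1.24]
```

```bash
python3 -m jog '[[[-0.001,0.003,0.008],[0,0,0]],[[-0.001,0.003,0.014],[0,0,0]],[[-0.001,0.003,0.016],[0,0,0]],[[-0.001,0.003,0.016],[0,0,0]]]'
python3 -m jog '[[[0,0,0],[0,0,0]],[[0,0,0],[0,0,0]],[[0,0,0],[0,0,0]],[[0,0,0],[0,0,0]]]' 0.65
python3 -m jog '[[[0,0,-0.03],[0,0,0]],[[0,0,-0.08],[0,0,0]],[[0,0,-0.13],[0,0,0]],[[0,0,-0.16],[0,0,0]],[[0.03,-0.04,-0.16],[0,0,0]]]'
python3 g.py .537 -.4355 .2 0
```

```text
t: 24.7
tool_pos: [0.5898, 0.2852, 0.0405]
tool_rot: [-0.002, 3.141, 0.0]
contact_force: [0.0, -0.1, 0.3]
opening: 0.0372
grip_force: 40.6
t: 25.1
tool_pos: [0.5898, 0.2851, 0.0406]
tool_rot: [-0.002, 3.141, 0.0]
contact_force: [0.2, 0.5, -1.1]
opening: 0.0555
grip_force: 0.0
t: 25.6
tool_pos: [0.5649, 0.2481, 0.2084]
tool_rot: [-0.007, 3.128, 0.008]
contact_force: [0.1, -0.9, 0.4]
opening: 0.0557
grip_force: 0.0
25.6 [0.5649 0.2481 0.2084] shift [ 0.0309 -0.6835  0.0046] turn [0.005  0.0139 0.0042] F [ 0.1 -0.9  0.4] open 0.0557 q [ 0.29  0.04  1.67  0.    1.42 -1.28]
```

```bash
python3 -m jog '[[[0.01,-0.228,0.0],[0,0,0]],[[0.01,-0.228,0.0],[0,0,0]],[[0.01,-0.228,0.0],[0,0,0]],[[0.01,-0.228,0.0],[0,0,0]],[[0.01,-0.228,0.0],[0,0,0]]]' 1
python3 -m jog '[[[0.01,-0.228,0.0],[0,0,0]],[[0.01,-0.228,0.0],[0,0,0]],[[0.01,-0.228,0.0],[0,0,0]],[[0.01,-0.228,0.0],[0,0,0]],[[0.01,-0.228,0.0],[0,0,0]]]'
python3 -m jog '[[[0.01,-0.228,0.0],[0,0,0]],[[0.01,-0.228,0.0],[0,0,0]],[[0.01,-0.228,0.0],[0,0,0]],[[0.01,-0.228,0.0],[0,0,0]],[[0.01,-0.228,0.0],[0,0,0]]]'
python3 -m jog '[[[0,0,0],[0,0,0]],[[0,0,0],[0,0,0]]]'
python3 g.py .537 -.4345 .007 0
python3 - <<'E'
from h import *
grab('top','t4');grab('wrist','w4')
a=cv2.imread('pics/t4.png')[110:220,120:220];b=cv2.imread('pics/w4.png')
cv2.imwrite('pics/m4.png',np.hstack([cv2.resize(a,(349,384)),b[:,:440]]))
E
```

```text
t: 26.1
tool_pos: [0.5496, 0.0139, 0.2006]
tool_rot: [0.002, 3.141, -0.001]
contact_force: [0.0, -0.3, 0.1]
opening: 0.0854
grip_force: 0.0
t: 26.6
tool_pos: [0.5397, -0.2144, 0.2006]
tool_rot: [0.002, 3.141, -0.002]
contact_force: [0.6, 0.2, -0.1]
opening: 0.0851
grip_force: 0.0
t: 27.1
tool_pos: [0.5296, -0.4427, 0.2002]
tool_rot: [-0.002, -3.142, 0.002]
contact_force: [0.3, 0.8, 0.5]
opening: 0.0854
grip_force: 0.0
t: 27.3
tool_pos: [0.5303, -0.4392, 0.2]
tool_rot: [0.0, -3.141, -0.001]
contact_force: [-0.8, -0.2, 0.0]
opening: 0.0855
grip_force: 0.0
27.3 [ 0.5303 -0.4392  0.2   ] shift [-0.0068  0.0045  0.193 ] turn [ 0.0009 -0.0002  0.0001] F [-0.8 -0.2  0. ] open 0.0855 q [-0.8   0.22  1.48  0.    1.44 -2.37]
```

View pics/m4.png

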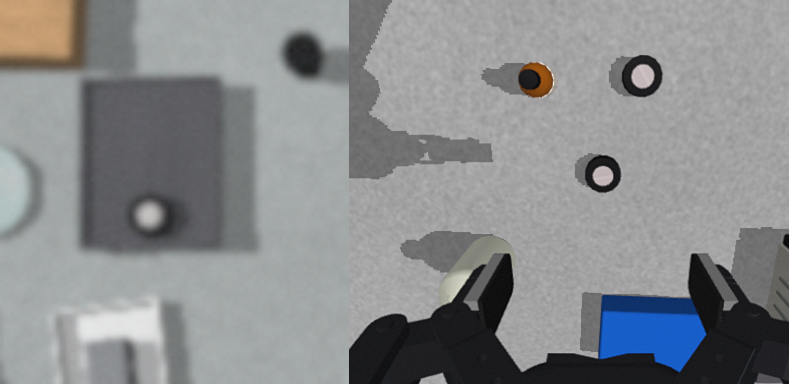

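The left panel shows puck 1 flat on the carrier at (150,213). In the right panel (wrist), the next puck's face is at (254,176) and the last one's at (293,76), in wrist pixels.

```bash
python3 - <<'E'
from h import *
print(w('w4',[(254,176),(293,76)],.018))
f=lambda x,y:(120+x/3.49,110+y/3.49)
print(w('t4',[f(150,213)],.048))
E
python3 -m jog '[[[-0.007,0.004,0.05],[0,0,0]],[[-0.007,0.004,0.1],[0,0,0]],[[-0.007,0.004,0.14],[0,0,0]],[[-0.007,0.004,0.15],[0,0,0]],[[-0.007,0.004,0.15],[0,0,0]]]'
python3 g.py .537 -.4345 .007 0
```

```text
[[ 0.53918128 -0.4351992   0.018     ]
 [ 0.43705938 -0.39711518  0.018     ]]
[[0.59171753 0.28468983 0.048     ]]
t: 27.9
tool_pos: [0.5369, -0.4329, 0.0485]
tool_rot: [0.004, -3.139, -0.005]
contact_force: [0.1, 0.3, 0.4]
opening: 0.0852
grip_force: 0.0
27.9 [ 0.5369 -0.4329  0.0485] shift [-0.0002 -0.0018  0.0415] turn [ 0.003  -0.0029  0.0026] F [0.1 0.3 0.4] open 0.0852 q [-0.79  0.36  1.57  0.    1.21 -2.36]
```

```bash
python3 -m jog '[[[-0.001,-0.001,0.02],[0,0,0]],[[-0.001,-0.001,0.04],[0,0,0]],[[-0.001,-0.001,0.043],[0,0,0]],[[-0.001,-0.001,0.043],[0,0,0]]]'
python3 -m jog '[[[0,0,0],[0,0,0]],[[0,0,0],[0,0,0]],[[0,0,0],[0,0,0]],[[0,0,0],[0,0,0]],[[0,0,0],[0,0,0]]]' 0 40
python3 -m jog '[[[0,0,-0.03],[0,0,0]],[[0,0,-0.08],[0,0,0]],[[0,0,-0.13],[0,0,0]],[[0,0,-0.18],[0,0,0]],[[0,0.03,-0.2],[0,0,0]]]'
python3 g.py .64 .285 .2 0
```

```text
t: 28.3
tool_pos: [0.539, -0.4364, 0.0081]
tool_rot: [-0.002, 3.141, -0.001]
contact_force: [-0.2, 0.0, 0.5]
opening: 0.0853
grip_force: 0.0
t: 28.8
tool_pos: [0.5393, -0.4368, 0.0088]
tool_rot: [-0.002, 3.14, -0.003]
contact_force: [-1.0, 0.7, 5.3]
opening: 0.0378
grip_force: 40.5
t: 29.3
tool_pos: [0.5399, -0.4098, 0.2143]
tool_rot: [0.003, 3.135, -0.012]
contact_force: [0.7, -0.3, 0.5]
opening: 0.038
grip_force: 40.3
29.3 [ 0.5399 -0.4098  0.2143] shift [-0.0987  0.6951  0.0096] turn [-0.0079  0.0071 -0.0019] F [ 0.7 -0.3  0.5] open 0.038 q [-0.76  0.18  1.51 -0.    1.45 -2.33]
```

```bash
python3 -m jog '[[[-0.033,0.23,0.0],[0,0,0]],[[-0.033,0.23,0.0],[0,0,0]],[[-0.033,0.23,0.0],[0,0,0]],[[-0.033,0.23,0.0],[0,0,0]],[[-0.033,0.23,0.0],[0,0,0]]]'
python3 -m jog '[[[-0.033,0.23,0.0],[0,0,0]],[[-0.033,0.23,0.0],[0,0,0]],[[-0.033,0.23,0.0],[0,0,0]],[[-0.033,0.23,0.0],[0,0,0]],[[-0.033,0.23,0.0],[0,0,0]]]'
python3 -m jog '[[[-0.033,0.23,0.0],[0,0,0]],[[-0.033,0.23,0.0],[0,0,0]],[[-0.033,0.23,0.0],[0,0,0]],[[-0.033,0.23,0.0],[0,0,0]],[[-0.033,0.23,0.0],[0,0,0]]]'
python3 -m jog '[[[0,0,0.05],[0,0,0]],[[0,0,0.09],[0,0,0]],[[0,0,0.1],[0,0,0]],[[0,0,0.1],[0,0,0]]]'
python3 g.py .64 .285 .041 0
```

```text
t: 29.8
tool_pos: [0.5709, -0.1727, 0.2066]
tool_rot: [0.005, -3.141, -0.002]
contact_force: [1.0, -0.2, -0.6]
opening: 0.0377
grip_force: 40.3
t: 30.3
tool_pos: [0.6034, 0.0573, 0.2067]
tool_rot: [0.005, -3.141, -0.001]
contact_force: [-1.0, 0.3, -0.2]
opening: 0.0382
grip_force: 40.4
t: 30.8
tool_pos: [0.636, 0.2874, 0.2064]
tool_rot: [0.005, -3.14, -0.0]
contact_force: [0.8, -0.3, 0.2]
opening: 0.0376
grip_force: 40.4
t: 31.2
tool_pos: [0.6348, 0.2834, 0.1042]
tool_rot: [0.002, -3.136, 0.003]
contact_force: [-0.3, 0.4, -1.1]
opening: 0.0379
grip_force: 40.4
31.2 [0.6348 0.2834 0.1042] shift [-0.0056  0.0017  0.0631] turn [-0.0018 -0.0057  0.0011] F [-0.3  0.4 -1.1] open 0.0379 q [ 0.31  0.32  1.53  0.    1.3  -1.26]
```

```bash
python3 -m jog '[[[-0.004,0,0.03],[0,0,0]],[[-0.004,0,0.055],[0,0,0]],[[-0.004,0,0.065],[0,0,0]],[[-0.004,0,0.065],[0,0,0]],[[-0.004,0,0.065],[0,0,0]]]'
python3 -m jog '[[[0,0,0],[0,0,0]],[[0,0,0],[0,0,0]],[[0,0,0],[0,0,0]],[[0,0,0],[0,0,0]]]' 0.65
python3 -m jog '[[[0,0,-0.03],[0,0,0]],[[0,0,-0.08],[0,0,0]],[[0,0,-0.13],[0,0,0]],[[0,0,-0.16],[0,0,0]],[[0.03,-0.04,-0.16],[0,0,0]]]'
python3 g.py .437 -.397 .2 0
```

```text
t: 31.7
tool_pos: [0.6422, 0.2844, 0.0448]
tool_rot: [-0.001, 3.138, 0.002]
contact_force: [0.4, -0.3, -0.6]
opening: 0.0376
grip_force: 40.4
t: 32.1
tool_pos: [0.641, 0.2842, 0.0429]
tool_rot: [-0.002, 3.141, 0.0]
contact_force: [-0.3, 0.1, 0.1]
opening: 0.0555
grip_force: 0.0
t: 32.6
tool_pos: [0.6158, 0.2473, 0.2106]
tool_rot: [-0.007, 3.127, 0.008]
contact_force: [0.9, -1.0, 0.4]
opening: 0.0554
grip_force: 0.0
32.6 [0.6158 0.2473 0.2106] shift [ 0.1818 -0.6435  0.0049] turn [0.0048 0.0142 0.0045] F [ 0.9 -1.   0.4] open 0.0554 q [ 0.27  0.15  1.55  0.    1.43 -1.31]
```

```bash
python3 -m jog '[[[0.058,-0.21,0.0],[0,0,0]],[[0.058,-0.21,0.0],[0,0,0]],[[0.058,-0.21,0.0],[0,0,0]],[[0.058,-0.21,0.0],[0,0,0]],[[0.058,-0.21,0.0],[0,0,0]]]' 1
python3 -m jog '[[[0.058,-0.21,0.0],[0,0,0]],[[0.058,-0.21,0.0],[0,0,0]],[[0.058,-0.21,0.0],[0,0,0]],[[0.058,-0.21,0.0],[0,0,0]],[[0.058,-0.21,0.0],[0,0,0]]]'
python3 -m jog '[[[0.058,-0.21,0.0],[0,0,0]],[[0.058,-0.21,0.0],[0,0,0]],[[0.058,-0.21,0.0],[0,0,0]],[[0.058,-0.21,0.0],[0,0,0]],[[0.058,-0.21,0.0],[0,0,0]]]'
python3 -m jog '[[[0,0,0],[0,0,0]],[[0,0,0],[0,0,0]]]'
python3 g.py .437 -.397 .007 0
python3 - <<'E'
from h import *
grab('top','t5');grab('wrist','w5')
a=cv2.imread('pics/t5.png')[110:220,120:220];b=cv2.imread('pics/w5.png')
cv2.imwrite('pics/m5.png',np.hstack([cv2.resize(a,(349,384)),b[:,:440]]))
E
```

```text
t: 33.1
tool_pos: [0.5518, 0.0307, 0.2025]
tool_rot: [0.003, 3.142, -0.002]
contact_force: [-0.4, 0.5, 0.0]
opening: 0.0854
grip_force: 0.0
t: 33.6
tool_pos: [0.494, -0.1796, 0.2027]
tool_rot: [0.004, 3.141, -0.002]
contact_force: [0.1, -0.5, 0.4]
opening: 0.0853
grip_force: 0.0
t: 34.1
tool_pos: [0.4359, -0.3898, 0.2025]
tool_rot: [-0.004, -3.141, 0.002]
contact_force: [-0.2, 0.0, 0.0]
opening: 0.0856
grip_force: 0.0
t: 34.3
tool_pos: [0.4376, -0.3854, 0.2021]
tool_rot: [0.002, -3.142, -0.002]
contact_force: [0.4, 0.2, -1.2]
opening: 0.0856
grip_force: 0.0
34.3 [ 0.4376 -0.3854  0.2021] shift [ 0.0006 -0.0118  0.1951] turn [ 0.0011 -0.      0.001 ] F [ 0.4  0.2 -1.2] open 0.0856 q [-0.85 -0.03  1.74  0.    1.43 -2.42]
```

View pics/m5.png

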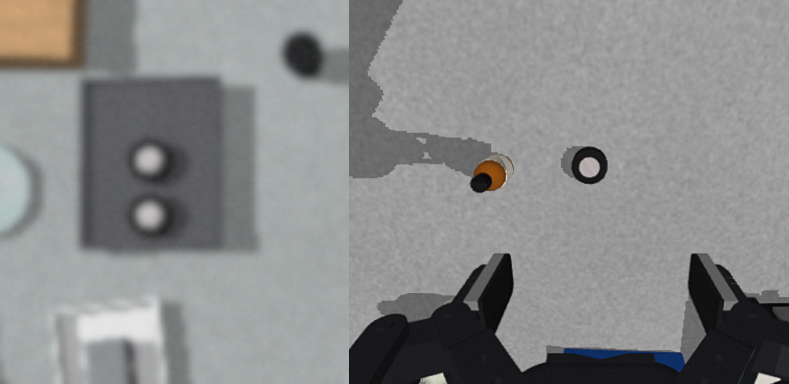

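The left panel shows two pucks flat on the carrier, at (150,160) and (150,213). The last puck's face is at wrist pixel (241,168), with the oil bottle clear to its left.

```bash
python3 -c "
from h import *
print(w('w5',[(241,167.5)],.018))"
python3 -m jog '[[[0,-0.011,0.05],[0,0,0]],[[0,-0.011,0.1],[0,0,0]],[[0,-0.011,0.14],[0,0,0]],[[0,-0.011,0.15],[0,0,0]],[[0,-0.011,0.15],[0,0,0]]]'
python3 g.py .437 -.397 .007 0
```

```text
[[ 0.4376073  -0.39576956  0.018     ]]
t: 34.9
tool_pos: [0.4371, -0.395, 0.0507]
tool_rot: [0.004, -3.139, -0.005]
contact_force: [-0.2, 0.7, -0.0]
opening: 0.0853
grip_force: 0.0
34.9 [ 0.4371 -0.395   0.0507] shift [ 0.     -0.0021  0.0437] turn [ 0.0031 -0.0025  0.0028] F [-0.2  0.7 -0. ] open 0.0853 q [-0.86  0.15  1.83  0.    1.17 -2.43]
```

```bash
python3 -m jog '[[[0,-0.001,0.02],[0,0,0]],[[0,-0.001,0.04],[0,0,0]],[[0,-0.001,0.044],[0,0,0]],[[0,-0.001,0.044],[0,0,0]]]'
python3 -m jog '[[[0,0,0],[0,0,0]],[[0,0,0],[0,0,0]],[[0,0,0],[0,0,0]],[[0,0,0],[0,0,0]],[[0,0,0],[0,0,0]]]' 0 40
python3 -m jog '[[[0,0,-0.03],[0,0,0]],[[0,0,-0.08],[0,0,0]],[[0,0,-0.13],[0,0,0]],[[0,0,-0.18],[0,0,0]],[[0,0.03,-0.2],[0,0,0]]]'
python3 g.py .69 .285 .2 0
```

```text
t: 35.3
tool_pos: [0.4386, -0.3988, 0.0102]
tool_rot: [-0.003, 3.14, -0.003]
contact_force: [-0.3, -0.3, 0.3]
opening: 0.0855
grip_force: 0.0
t: 35.8
tool_pos: [0.4382, -0.3988, 0.0098]
tool_rot: [-0.002, 3.14, -0.002]
contact_force: [-1.2, 1.3, 6.9]
opening: 0.0377
grip_force: 39.7
t: 36.3
tool_pos: [0.439, -0.3718, 0.2152]
tool_rot: [0.003, 3.135, -0.013]
contact_force: [-0.0, 1.1, 0.2]
opening: 0.0375
grip_force: 40.3
36.3 [ 0.439  -0.3718  0.2152] shift [-0.2498  0.6574  0.0113] turn [-0.0085  0.0067 -0.0016] F [-0.   1.1  0.2] open 0.0375 q [-0.83 -0.06  1.75 -0.    1.44 -2.4 ]
```

```bash
python3 -m jog '[[[-0.083,0.217,0.0],[0,0,0]],[[-0.083,0.217,0.0],[0,0,0]],[[-0.083,0.217,0.0],[0,0,0]],[[-0.083,0.217,0.0],[0,0,0]],[[-0.083,0.217,0.0],[0,0,0]]]'
python3 -m jog '[[[-0.083,0.217,0.0],[0,0,0]],[[-0.083,0.217,0.0],[0,0,0]],[[-0.083,0.217,0.0],[0,0,0]],[[-0.083,0.217,0.0],[0,0,0]],[[-0.083,0.217,0.0],[0,0,0]]]'
python3 -m jog '[[[-0.083,0.217,0.0],[0,0,0]],[[-0.083,0.217,0.0],[0,0,0]],[[-0.083,0.217,0.0],[0,0,0]],[[-0.083,0.217,0.0],[0,0,0]],[[-0.083,0.217,0.0],[0,0,0]]]'
python3 -m jog '[[[0,0,0.05],[0,0,0]],[[0,0,0.09],[0,0,0]],[[0,0,0.1],[0,0,0]],[[0,0,0.1],[0,0,0]]]'
python3 g.py .688 .285 .041 0
```

```text
t: 36.8
tool_pos: [0.5205, -0.148, 0.2081]
tool_rot: [-0.005, 3.142, 0.001]
contact_force: [0.3, -0.9, -0.9]
opening: 0.0374
grip_force: 40.4
t: 37.3
tool_pos: [0.6032, 0.0692, 0.2079]
tool_rot: [0.005, -3.141, -0.001]
contact_force: [0.3, -1.0, -0.9]
opening: 0.0375
grip_force: 40.4
t: 37.8
tool_pos: [0.6858, 0.2864, 0.2074]
tool_rot: [0.005, -3.141, -0.001]
contact_force: [-0.2, -0.7, -1.2]
opening: 0.0376
grip_force: 40.4
t: 38.2
tool_pos: [0.6838, 0.2825, 0.105]
tool_rot: [0.002, -3.136, 0.003]
contact_force: [0.6, 0.3, -0.1]
opening: 0.0378
grip_force: 40.4
38.2 [0.6838 0.2825 0.105 ] shift [-0.0045  0.0026  0.0639] turn [-0.0018 -0.0057  0.0011] F [ 0.6  0.3 -0.1] open 0.0378 q [ 0.29  0.41  1.41 -0.    1.33 -1.28]
```

```bash
python3 -m jog '[[[-0.004,0.002,0.03],[0,0,0]],[[-0.004,0.002,0.055],[0,0,0]],[[-0.004,0.002,0.066],[0,0,0]],[[-0.004,0.002,0.067],[0,0,0]],[[-0.004,0.002,0.067],[0,0,0]]]'
python3 -m jog '[[[0,0,0],[0,0,0]],[[0,0,0],[0,0,0]],[[0,0,0],[0,0,0]],[[0,0,0],[0,0,0]]]' 0.65
python3 -m jog '[[[0,0,-0.03],[0,0,0]],[[0,0,-0.08],[0,0,0]],[[0,0,-0.13],[0,0,0]],[[0,0,-0.16],[0,0,0]],[[0,0,-0.16],[0,0,0]]]'
python3 -m jog '[[[0.09,-0.22,0.0],[0,0,0]],[[0.09,-0.22,0.0],[0,0,0]],[[0.09,-0.22,0.0],[0,0,0]],[[0.09,-0.22,0.0],[0,0,0]],[[0.09,-0.22,0.0],[0,0,0]]]' 0
python3 -m jog '[[[0,0,0],[0,0,0]],[[0,0,0],[0,0,0]]]'
python3 sup.py t6
python3 - <<'E'
from h import *
grab('wrist','w6')
a=cv2.imread('pics/t6.png')[60:260,80:440];cv2.imwrite('pics/m6.png',cv2.resize(a,(792,440),interpolation=cv2.INTER_CUBIC))
E
```

```text
t: 38.7
tool_pos: [0.691, 0.2854, 0.0437]
tool_rot: [-0.002, 3.139, 0.001]
contact_force: [0.1, -0.5, -0.4]
opening: 0.0375
grip_force: 40.4
t: 39.1
tool_pos: [0.69, 0.2853, 0.042]
tool_rot: [-0.002, 3.141, 0.0]
contact_force: [-0.3, -0.3, 0.2]
opening: 0.0556
grip_force: 0.0
t: 39.6
tool_pos: [0.693, 0.2863, 0.2104]
tool_rot: [-0.002, 3.129, 0.006]
contact_force: [-0.3, -0.8, 1.4]
opening: 0.0555
grip_force: 0.0
t: 40.1
tool_pos: [0.5982, 0.0629, 0.2001]
tool_rot: [0.001, -3.14, 0.001]
contact_force: [1.2, -0.7, -0.2]
opening: -0.0
grip_force: 0.0
t: 40.3
tool_pos: [0.5994, 0.0645, 0.2006]
tool_rot: [-0.001, -3.141, -0.001]
contact_force: [-0.2, -0.8, -0.3]
opening: 0.0004
grip_force: 0.0
centre 0.6976 -0.1135 size 135 198 yaw 0.6
L bumper face [ 0.6118 -0.0304]
R bumper face [ 0.6135 -0.1984]
home err x 0.0026 y -0.0020 40.35
```

View pics/m6.png

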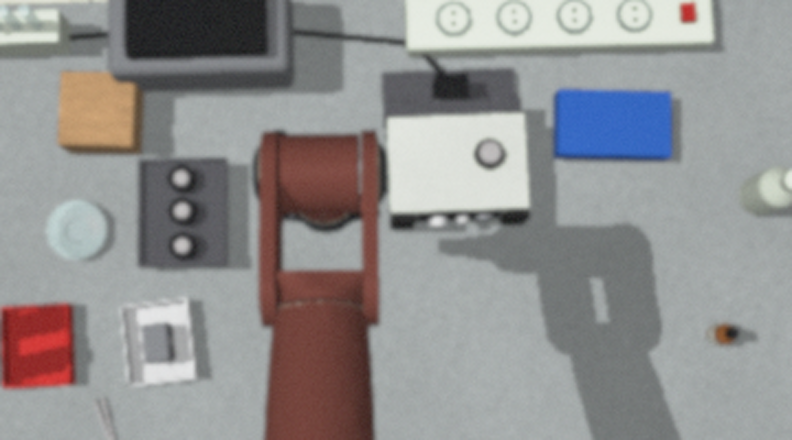

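All three pucks lie flat on the carrier at (181,179), (181,211) and (181,246), the supply is home, and the case is in the tray. The start plunger is at (489,153).

```bash
python3 - <<'E'
from h import *
print(w('t6',[(80+489/2.2,60+153/2.2)],.086))
r=np.radians(.9);print(.6967+.01*np.cos(r)+.045*np.sin(r),-.1125+.01*np.sin(r)-.045*np.cos(r))
print(proj('w6',[.7055,-.158,.086]))
E
python3 g.py .706 -.157 .12 0
python3 g.py .706 -.157 .12 0
```

```text
[[ 0.7051568 -0.1585403  0.086    ]]
0.7074055956038485 -0.1573373752885565
[[ 26.85679255 288.77447595]]
40.4 [0.6    0.0657 0.2009] shift [-0.1056 -0.223   0.0807] turn [ 0.0003 -0.0005  0.0018] F [ 0.2  1.  -0.2] open 0.0001 q [-0.01  0.02  1.69  0.    1.42 -1.59]
40.4 [0.6    0.0657 0.2009] shift [-0.1056 -0.223   0.0807] turn [ 0.0003 -0.0005  0.0018] F [ 0.2  1.  -0.2] open 0.0001 q [-0.01  0.02  1.69  0.    1.42 -1.59]
```

```bash
python3 -m jog '[[[-0.106,-0.223,0.0],[0,0,0]],[[-0.106,-0.223,0.0],[0,0,0]],[[-0.106,-0.223,0.0],[0,0,0]],[[-0.106,-0.223,0.0],[0,0,0]],[[-0.106,-0.223,0.0],[0,0,0]]]'
python3 -m jog '[[[0,0,0.03],[0,0,0]],[[0,0,0.06],[0,0,0]],[[0,0,0.09],[0,0,0]],[[0,0,0.1],[0,0,0]],[[0,0,0.1],[0,0,0]]]'
python3 g.py .706 -.157 .075 0
```

```text
t: 40.9
tool_pos: [0.7077, -0.1583, 0.2007]
tool_rot: [0.005, -3.141, -0.0]
contact_force: [0.8, 0.2, 0.7]
opening: 0.0002
grip_force: 0.0
t: 41.4
tool_pos: [0.7053, -0.1563, 0.0983]
tool_rot: [0.004, -3.137, -0.003]
contact_force: [-0.2, -0.7, 0.2]
opening: -0.0
grip_force: 0.0
41.4 [ 0.7053 -0.1563  0.0983] shift [-0.0008 -0.0008  0.0233] turn [ 0.0016 -0.0046  0.0027] F [-0.2 -0.7  0.2] open -0.0 q [-0.32  0.38  1.46  0.    1.3  -1.89]
```

```bash
python3 -m jog '[[[0,-0.001,0.008],[0,0,0]],[[0,-0.001,0.014],[0,0,0]],[[0,-0.001,0.02],[0,0,0]],[[0,-0.001,0.025],[0,0,0]],[[0,-0.001,0.025],[0,0,0]]]'
python3 -m jog '[[[0,0,0.002],[0,0,0]],[[0,0,0.003],[0,0,0]],[[0,0,0.003],[0,0,0]]]'
python3 -m jog '[[[0,0,0.002],[0,0,0]],[[0,0,0.002],[0,0,0]]]'
```

```text
t: 41.9
tool_pos: [0.7075, -0.159, 0.0779]
tool_rot: [-0.002, 3.138, -0.001]
contact_force: [0.5, 1.1, 6.6]
opening: 0.0002
grip_force: 3.1
t: 42.2
tool_pos: [0.7075, -0.159, 0.0757]
tool_rot: [-0.002, 3.138, -0.001]
contact_force: [-0.9, 0.1, 6.8]
opening: 0.0001
grip_force: 3.6
t: 42.4
tool_pos: [0.7075, -0.159, 0.0742]
tool_rot: [-0.002, 3.138, -0.001]
contact_force: [-0.4, 1.7, 7.6]
opening: -0.0001
grip_force: 3.9
```

```bash
python3 -m jog '[[[0,0,0.002],[0,0,0]],[[0,0,0.003],[0,0,0]],[[0,0,0.003],[0,0,0]],[[0,0,0.003],[0,0,0]],[[0,0,0.003],[0,0,0]]]'
python3 -m jog '[[[0,0,0],[0,0,0]],[[0,0,0],[0,0,0]],[[0,0,0],[0,0,0]],[[0,0,0],[0,0,0]],[[0,0,0],[0,0,0]]]'
python3 -m jog '[[[0,0,0],[0,0,0]],[[0,0,0],[0,0,0]],[[0,0,0],[0,0,0]],[[0,0,0],[0,0,0]],[[0,0,0],[0,0,0]]]'
python3 -m jog '[[[0,0,0],[0,0,0]],[[0,0,0],[0,0,0]],[[0,0,0],[0,0,0]],[[0,0,0],[0,0,0]],[[0,0,0],[0,0,0]]]'
```

```text
t: 42.9
tool_pos: [0.7076, -0.159, 0.074]
tool_rot: [-0.002, 3.139, -0.001]
contact_force: [-7.4, 3.9, 17.5]
opening: -0.0
grip_force: 9.0
t: 43.4
tool_pos: [0.7076, -0.159, 0.074]
tool_rot: [-0.002, 3.139, -0.001]
contact_force: [-7.0, 2.8, 17.5]
opening: 0.0001
grip_force: 9.0
t: 43.9
tool_pos: [0.7076, -0.159, 0.074]
tool_rot: [-0.002, 3.139, -0.001]
contact_force: [-7.0, 3.3, 18.5]
opening: 0.0001
grip_force: 9.0
t: 44.4
tool_pos: [0.7076, -0.159, 0.0739]
tool_rot: [-0.002, 3.139, -0.001]
contact_force: [-7.2, 3.0, 18.5]
opening: 0.0003
grip_force: 9.0
```

The plunger is on its stop at z = 0.074 and was held for more than 1.5 s. I'll lift off, retreat and check.

```bash
python3 -m jog '[[[0,0,-0.015],[0,0,0]],[[0,0,-0.03],[0,0,0]],[[0,0,-0.07],[0,0,0]],[[0,0,-0.12],[0,0,0]],[[0,0,-0.13],[0,0,0]]]'
python3 -m jog '[[[0.2,0.1,0],[0,0,0]],[[0.2,0.1,0],[0,0,0]],[[0.2,0.1,0],[0,0,0]],[[0.2,0.1,0],[0,0,0]],[[0.2,0.1,0],[0,0,0]]]'
python3 -m jog '[[[0,0,0],[0,0,0]],[[0,0,0],[0,0,0]],[[0,0,0],[0,0,0]]]'
python3 sup.py t7
python3 - <<'E'
from h import *
a=cv2.imread('pics/t7.png')[60:260,80:440];cv2.imwrite('pics/m7.png',cv2.resize(a,(792,440),interpolation=cv2.INTER_CUBIC))
E
```

```text
t: 44.9
tool_pos: [0.7091, -0.1599, 0.2069]
tool_rot: [-0.002, 3.131, -0.006]
contact_force: [1.0, -0.9, 1.2]
opening: 0.0003
grip_force: 0.0
t: 45.4
tool_pos: [0.5026, -0.0575, 0.1971]
tool_rot: [0.003, -3.139, -0.001]
contact_force: [0.9, 0.3, 0.7]
opening: -0.0
grip_force: 0.0
t: 45.7
tool_pos: [0.5068, -0.0595, 0.1986]
tool_rot: [-0.001, 3.141, -0.0]
contact_force: [-0.6, -0.4, 0.0]
opening: 0.0002
grip_force: 0.0
centre 0.6977 -0.1135 size 135 198 yaw 0.6
L bumper face [ 0.6119 -0.0304]
R bumper face [ 0.6135 -0.1984]
home err x 0.0027 y -0.0020 45.75
```

View pics/m7.png

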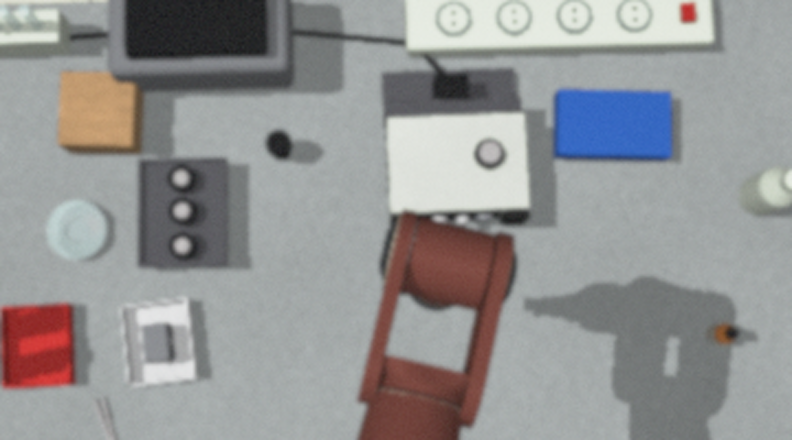

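The final picture shows the supply home, the case in the tray at (159,342), the three pucks on the carrier and the plunger up at (489,153). The bystanders haven't moved and the arm touches nothing.

```bash
python3 -c "
from h import *
print(job.finish_job())"
```

```text
the job is handed in; nothing more can be done
None
```

I handed the job in at about 46 s, with no verdict returned: the lens case is in the aluminium tray, the supply is against the dock plate (square and centred within tolerance), the three specimens present lie flat on the carrier, and the start plunger was held down about 1.5 s and is up again; I judged the interlock in from both corners stopping on the plate, as I could not read it directly.

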